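# Find by weight the clay owl that is still full and hold it over the scrap bowl

## Task

Two leather-hard clay owls that look alike stand on the drying board: one has been hollowed out, the other is still packed with clay and would burst in the kiln, so find it by weight. Lift each owl clear of the board in turn to feel which is heavier, always setting an owl back down upright on the board (never dropping or tipping it) before you take the other. Finish while still holding the heavier owl, upright and still over the middle of the white scrap bowl with about a hand's breadth (80 to 100 mm) free between the rim and the owl's base so that the potter can hollow it from below; the lighter owl is left standing on the board, and the loop tool, tool tin, rolling pin and pinch pot stay where they are.

Things in the scene. Friction and masses are not known exactly. Their poses are not given: they have to be found in the camera images.
- owl_a_mid (a point): one brown clay owl, loose, upright: a round body 56 mm in diameter, 100 mm tall (straight-sided from 6 to 78 mm above its flat base; ear tufts to 107 mm; eyes stick out 6 mm on its -x side). Point: on its axis, 50 mm above its base; z up. The owls weigh 150 to 460 g, the full one at least 80 g more than the other; it is a matter of chance which is full
- owl_b_mid (a point): the other brown clay owl, loose; same size, shape and looks; the point is on its axis, 50 mm above its base
- board: plywood drying board, fixed, 150 mm (its x) by 360 mm (its y) and 20 mm thick, lying on the table; origin at the centre of its underside, so its top is 20 mm above the origin. The owls stand on it about 180 mm apart along its y, near its x centre line
- bowl_rim (a point): centre of the mouth of the white round scrap bowl with a blue rim, fixed on a sheet of newsprint; the mouth is 220 mm across outside and 75 mm above the table; the clay lumps inside stay below the rim. z is up
- loop_tool: wooden loop tool for hollowing, loose, bystander; 145 mm long, 13 mm thick, lying along its x on the robot's side of the bowl; origin on its underside, 55 mm from its handle end
- tool_tin: metal tin with a green band, full of upright modelling tools, loose, bystander; 72 mm in diameter, tin 95 mm and tools about 190 mm tall; origin at the centre of its underside
- rolling_pin: beech rolling pin, loose, bystander, does not roll; barrel 52 mm thick and 210 mm long, 366 mm with handles, lying along its y; origin under its centre
- pinch_pot: small light-brown clay pinch pot, loose, bystander; 74 mm across, 42 mm tall; origin at the centre of its underside

How it is judged:
On the way, in this order (a step that is already met when the one before it is completed fails the run):
1. the lighter owl is lifted clear of the board in the fingers while the heavier one stands on it (((height (world z) of owl_a_mid above 0.09 m and contact force between owl_a and the fingers above 1 N and contact force between owl_a and board below 0.05 N and contact force between owl_b and the fingers below 0.05 N and contact force between owl_b and board above 2.65 N and angle between owl_b_mid's own z axis and vertical below 0.1 rad) or (height (world z) of owl_b_mid above 0.09 m and contact force between owl_b and the fingers above 1 N and contact force between owl_b and board below 0.05 N and contact force between owl_a and the fingers below 0.05 N and contact force between owl_a and board above 2.65 N and angle between owl_a_mid's own z axis and vertical below 0.1 rad))), for 0.3 s.
2. both owls stand upright on the board, let go (contact force between each of owl_a, owl_b and the fingers below 0.05 N and contact force between each of owl_a, owl_b and board above 0.5 N and angle between each of owl_a_mid, owl_b_mid's own z axis and vertical below 0.1 rad), for 0.2 s.
3. the heavier owl is lifted clear of the board in the fingers while the lighter one stands on it (((height (world z) of owl_a_mid above 0.09 m and contact force between owl_a and the fingers above 1 N and contact force between owl_a and board below 0.05 N and contact force between owl_b and the fingers below 0.05 N and contact force between owl_b and board between 0.5 and 2.65 N and angle between owl_b_mid's own z axis and vertical below 0.1 rad) or (height (world z) of owl_b_mid above 0.09 m and contact force between owl_b and the fingers above 1 N and contact force between owl_b and board below 0.05 N and contact force between owl_a and the fingers below 0.05 N and contact force between owl_a and board between 0.5 and 2.65 N and angle between owl_a_mid's own z axis and vertical below 0.1 rad))), for 0.3 s.
At the end, for the whole second after the job is handed in: Heavier owl in the fingers alone, still, within 0.2 rad of upright, within 50 mm of the bowl's centre, its base 60 to 130 mm above the rim; lighter owl let go, at rest on the board within 0.1 rad of upright; each bystander within 30 mm of its start (((horizontal distance between owl_a_mid and bowl_rim below 0.05 m and z of owl_a_mid in the frame of bowl_rim between 0.11 and 0.18 m and angle between owl_a_mid's own z axis and vertical below 0.2 rad and linear speed of owl_a below 0.03 m/s and angular speed of owl_a below 0.3 rad/s and contact force between owl_a and the fingers above 1 N and contact force between owl_a and bowl below 0.05 N and contact force between owl_a and board below 0.05 N and contact force between owl_b and the fingers below 0.05 N and contact force between owl_b and board between 0.5 and 2.65 N and angle between owl_b_mid's own z axis and vertical below 0.1 rad and linear speed of owl_b below 0.02 m/s) or (horizontal distance between owl_b_mid and bowl_rim below 0.05 m and z of owl_b_mid in the frame of bowl_rim between 0.11 and 0.18 m and angle between owl_b_mid's own z axis and vertical below 0.2 rad and linear speed of owl_b below 0.03 m/s and angular speed of owl_b below 0.3 rad/s and contact force between owl_b and the fingers above 1 N and contact force between owl_b and bowl below 0.05 N and contact force between owl_b and board below 0.05 N and contact force between owl_a and the fingers below 0.05 N and contact force between owl_a and board between 0.5 and 2.65 N and angle between owl_a_mid's own z axis and vertical below 0.1 rad and linear speed of owl_a below 0.02 m/s)) and distance of each of loop_tool, tool_tin, rolling_pin, pinch_pot from where it was at the start of the episode below 0.03 m); the arm keeps its last pose, push and grip.
It fails at once if an owl is tipped over (more than 0.6 rad) (angle between any of owl_a_mid, owl_b_mid's own z axis and vertical above 0.6 rad).
It fails at once if an owl is dropped: let go more than 12 mm above the board ((height (world z) of owl_a_mid above 0.082 m and contact force between owl_a and the fingers below 0.02 N) or (height (world z) of owl_b_mid above 0.082 m and contact force between owl_b and the fingers below 0.02 N)).
It fails at once if a bystander is pushed more than 30 mm (distance of any of loop_tool, tool_tin, rolling_pin, pinch_pot from where it was at the start of the episode above 0.03 m).
It also fails if it takes over 72 s, if anything falls off the work surface, if the arm or the gripper's body presses on something with over 40 N, if the wrist force passes 120 N, or if a joint passes its speed limit or range.

## Robot

A 7-joint arm with a two-finger parallel gripper is mounted at the origin on the work surface. World frame = base frame: x ahead of the robot, y to its left, z up, the work surface at z = 0. Lengths are in m, angles in rad, forces in N, time in s.
With the tool pointing down it reaches from about 0.35 to 0.9 m from the base axis. Payload 8.1 kg.
Tool frame: the origin (TCP) lies at the very end of the fingers, on their centre line; the grasp point (between the pads) lies 19 mm behind it; z points along the fingers, y is the line along which they close (so a half turn about z gives the same grasp; the last joint's range is limited). The gripper opens to 92 mm and grips with 3 to 60 N. Pads are 19 mm wide; open, the fingers measure 130 mm over their backs; the gripper's body (75 mm by 190 mm) begins 47 mm behind the grasp point.
Start: joints at [-1.385, 0.434, 0.025, 1.573, -0.012, 1.134, -0.075], TCP at [0.178, 0.599, 0.196] pointing down, gripper open.
Joint ranges: [-2.62, 2.62], [-0.44, 2.09], [-1.27, 1.32], [0.08, 2.57], [-1.32, 4.46], [0.12, 2], [-2.74, 2.74]. Speed limits (rad/s): [2.22, 2.22, 3.01, 3.01, 3.14, 3.14, 3.14].

## Interface

Orientations are given as a rotation vector (axis times angle).
In Python, from cell import arm gives the robot as it stands.
- The arm moves only by the tool jog_arm, never from a script. Its argument "rows" is a list of rows, each a list of 3 entries, a list of its own where there are three numbers: the shift along the world's x, y, z in cm, then the turn, a rotation vector about the world's x, y, z in degrees, then the opening, from 0 (shut) to 1 (fully open). A call has 1 to 8 rows; each row is the pose to reach, as a shift and turn from the pose commanded when the call began; what a row does not reach only later rows make up. A row lasts 1/8 s, in which the tool goes at most 62.5 mm and 10.7 degrees, less where a joint would pass 70% of its speed; a pose out of reach is approached as far as the arm can. A call with a gripper value outside its range is refused whole. The fingers move at their own pace and stop on an object; "newtons" is the grip in N (left out, the last holds). Time passes only in rows, so rows that repeat a pose let the fingers close. It gives the time, the measured TCP pose, the force, the opening and the grip force at its end, in the units of the state.
- arm.observe(): the state, without advancing time (a new reading comes with each control period).
- arm.get_image(name): name is "side" or "top"; returns a dict with "img" (420x560x3 uint8, red, green, blue), "depth" (420x560 float32, m along the optical axis (not along the pixel's ray), 0 where there is no reading), "fx", "fy", "cx", "cy" (pixels), "dist_coeffs" ([k1, k2, p1, p2, k3] as OpenCV has them; the pictures are not rectified), "rvec" (rotation vector, rad) and "tvec" (3), from world to camera coordinates, as OpenCV has them. Camera axes: x right, y down, z forward; pixel columns grow to the right and rows downward; lengths in m; the calibration is good to about 2 mm. A picture is of the moment at which its call begins.
- arm.sign_off(): hands the job in; it is judged then, once.
The state is a dict: "clock": time; "joints": joint angles; "dq": joint speeds; "joint_efforts": joint torques, N m; "position": TCP position; "ee_rot": TCP orientation; "force": force on the tool from outside, world axes, zero at the start; "ft_torque": the same for the moment, N m; "width": opening from 0.0 (shut) to 1.0 (fully open); "gripper_force": force on a finger pad.
Only numpy, scipy, OpenCV 4.12 (cv2) and the standard library are available. Lean on these libraries where they do the work, as an engineer would, in place of code of your own. Each camera call takes 0.05 s, during which the arm holds its last target. There are 200 camera calls.

## Working session

There is one attempt and no reset: what is moved stays moved. The work goes in short steps, Python scripts to look and compute and a tool call to move; the robot and the scene stay as the last step left them, time stands still between calls to the robot, and variables do not carry over. Pictures are saved under pics/ and viewed, at most 11 in all, crops included, and the job is handed in when it is done.

Besides the shell and the picture viewer there is one more tool, called after "Call:" as name(argument=value, ...) on one line, values as JSON. jog_arm: Moves the arm, as the interface text tells. Its arguments: {"type":"object","properties":{"rows":{"type":"array","items":{"type":"array"}},"newtons":{"type":"number"}},"required":["rows"]}

```bash
mkdir -p pics
python3 - <<'E'
from cell import arm
import cv2,numpy as np
for n in("side","top"):
    d=arm.get_image(n); np.savez(f"{n}0.npz",**d)
    cv2.imwrite(f"pics/{n}0.png",d["img"][:,:,::-1])
    R=cv2.Rodrigues(np.array(d["rvec"],float))[0]; print(n,-R.T@np.array(d["tvec"]).ravel(),R[2])
s=arm.observe();print(s)
E
```

```text
side [ 0.3392049  -0.90858889  0.75288793] [ 0.20554986  0.77630967 -0.59589642]
top [ 0.44984562 -0.02054716  1.11013801] [ 0.12169324  0.01422596 -0.99246581]
{'clock': 0.1, 'joints': array([-1.38456954,  0.43511629,  0.02496401,  1.57400178, -0.01160599,
        1.13397857, -0.07510238]), 'dq': array([-6.38206231e-04, -2.39460148e-04,  2.63294864e-05, -1.93106252e-03,
       -1.36894829e-04, -3.96170878e-04, -5.73518632e-04]), 'joint_efforts': array([ 3.37207588e-03, -6.69112158e+01,  9.88190733e-01, -3.15139318e+01,
       -6.04654569e-02,  3.74140637e-02,  8.43747011e-05]), 'position': array([0.17792395, 0.59862826, 0.19564802]), 'ee_rot': array([-4.52202818e-01, -3.10879369e+00,  2.13079044e-03]), 'force': array([-0.62312102,  0.1388066 , -0.10511726]), 'ft_torque': array([-0.01003518, -0.01673673, -0.01257219]), 'gripper_force': 0.0, 'width': 1.0017804198308704}
```

View pics/top0.png

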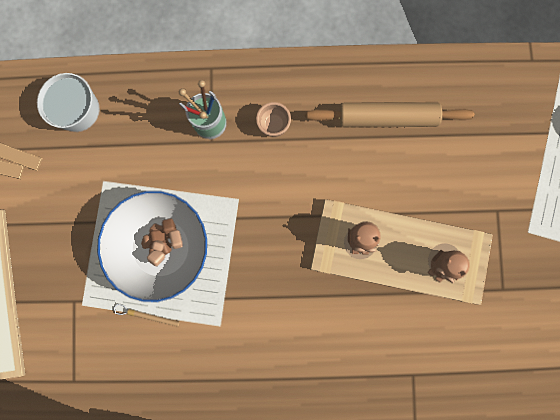

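View pics/side0.png

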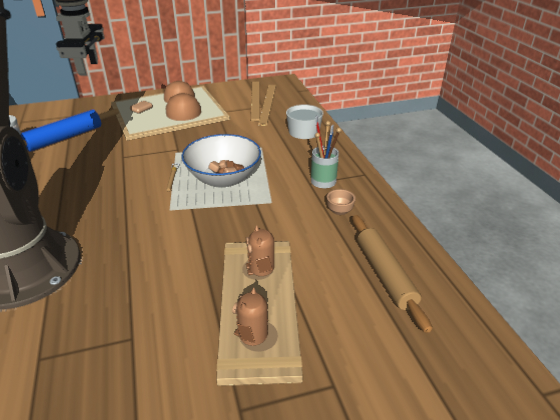

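The top view shows the owls at about (365,237) and (452,265) on the board, and the bowl at (152,245) with the loop tool below it. The tin is at (207,115), the pinch pot at (273,119) and the pin at (390,114). The side view shows both owls upright at (261,250) and (252,318), with the arm clear of everything.

```bash
cat > h.py <<'E'
import cv2,numpy as np
from scipy.optimize import least_squares
def cloud(d):
    K=np.array([[d["fx"],0,d["cx"]],[0,d["fy"],d["cy"]],[0,0,1]],float)
    v,u=np.mgrid[:420,:560]
    n=cv2.undistortPoints(np.stack([u.ravel(),v.ravel()],1).astype(np.float64)[:,None],K,np.array(d["dist_coeffs"],float))[:,0]
    R=cv2.Rodrigues(np.array(d["rvec"],float))[0];t=np.array(d["tvec"],float).ravel()
    r=np.c_[n,np.ones(len(n))]
    P=((r*np.array(d["depth"]).ravel()[:,None])-t)@R
    return P.reshape(420,560,3),(r@R).reshape(420,560,3),-R.T@t
def circ(p,r=None):
    c=p.mean(0)
    if r: return least_squares(lambda q:np.hypot(*(p-q).T)-r,c,loss="soft_l1",f_scale=.002).x
    return least_squares(lambda q:np.hypot(*(p-q[:2]).T)-q[2],[*c,.05],loss="soft_l1",f_scale=.002).x
E
python3 - <<'E'
from h import *
D={n:dict(np.load(n+"0.npz")) for n in("side","top")}
C={n:cloud(D[n]) for n in D}
hsv=cv2.cvtColor(D["top"]["img"],cv2.COLOR_RGB2HSV)
P,r,o=C["top"]
m=(hsv[...,0]>100)&(hsv[...,0]<130)&(hsv[...,1]>110); m[:,:80]=0;m[:,230:]=0
s=(.075-o[2])/r[...,2]; q=(o+r*s[...,None])[m]; print("rim",m.sum(),circ(q[:,:2]))
print("rim cloud",circ(P[m][:,:2]), np.median(P[m][:,2]))
for n,boxes in (("top",[(340,390,210,260),(425,480,240,290)]),("side",[(240,280,220,285),(230,275,285,350)])):
    for x0,x1,y0,y1 in boxes:
        p=C[n][0][y0:y1,x0:x1].reshape(-1,3)
        t=p[p[:,2]>.105]; b=p[(p[:,2]>.035)&(p[:,2]<.093)]
        print(n,len(t),t[:,:2].mean(0),p[:,2].max(),len(b),circ(b[:,:2],.028),circ(b[:,:2]))
# board
g=C["top"][0]; 
bm=((g[...,2]>.012)&(g[...,2]<.03)).astype(np.uint8); bm[:,:290]=0;bm[:180]=0;bm[320:]=0;bm[:,505:]=0
pts=g[bm>0]; rc=cv2.minAreaRect(pts[:,:2].astype(np.float32)); print("board",rc,np.median(pts[:,2]))
for nm,(x,y) in dict(tin=(207,115),pot=(273,119),pin=(390,114),tool=(150,316)).items(): print(nm,g[y,x])
E
```

```text
rim 680 [0.50929985 0.2506041  0.10865909]
rim cloud [0.50914567 0.24982231 0.10836838] 0.07781409113797697
top 605 [ 0.51413257 -0.16713811] 1.1101380054637033 97 [ 0.51555133 -0.17017768] [ 0.51675272 -0.17297986  0.03072335]
top 599 [ 0.45455406 -0.33279979] 1.1101380054637033 202 [ 0.45373145 -0.33946408] [ 0.45371286 -0.3439138   0.03188767]
side 386 [ 0.50980663 -0.19186052] 0.7528879304214393 515 [ 0.51482659 -0.17302262] [ 0.51470407 -0.1735046   0.02757824]
side 572 [ 0.45144259 -0.35551247] 0.7528879304214393 636 [ 0.45341158 -0.34170115] [ 0.45347798 -0.34129451  0.02834948]
board ((0.4852076470851898, -0.2572672665119171), (0.3612363040447235, 0.15149229764938354), 76.36072540283203) 0.020452527250386963
tin [0.77278025 0.13768147 0.07258027]
pot [0.77989237 0.00420902 0.00492246]
pin [ 0.76978923 -0.24070908  0.05128786]
tool [0.36541076 0.2706418  0.01252976]
```

Run:
```python
from h import *
a=np.load("top0.npz")["img"][205:300,320:500];b=np.load("side0.npz")["img"][215:355,200:310]
a=cv2.resize(a,None,fx=3,fy=3,interpolation=2);b=cv2.resize(b,None,fx=2.2,fy=2.2,interpolation=2)
o=np.zeros((320,800,3),np.uint8);o[:a.shape[0],:540]=a;o[:b.shape[0],545:545+b.shape[1]]=b
cv2.imwrite("pics/c.png",o[:,:,::-1])
```

```text
(no output)
```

View pics/c.png

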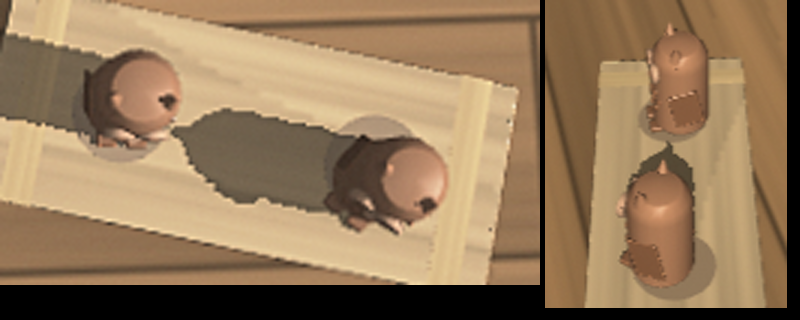

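The near owl faces the robot straight on, with its ears along y. The far owl is turned roughly 30°. I'll close across the faces, so along y for the near owl and 25–30° towards +x for the far one. Owl axes are at (0.515,-0.172) and (0.4535,-0.341). They are 180 mm apart, as stated.

Call:
jog_arm(rows=[[[5,-4,0],[0,0,6],1],[[8,-9,0],[0,0,12],1],[[11,-14,0],[0,0,14],1],[[13,-20,0],[0,0,14],1],[[15,-26,0],[0,0,14],1],[[17,-32,0],[0,0,14],1],[[19,-38,0],[0,0,14],1],[[21.5,-44,0],[0,0,14],1]], newtons=20)

```text
clock: 1.1
position: [0.391, 0.1622, 0.1964]
ee_rot: [0.07, 3.141, 0.001]
force: [2.0, 0.0, 0.1]
width: 0.999
gripper_force: 0.0
```

Call:
jog_arm(rows=[[[2,-6,0],[0,0,0],1],[[4,-12,0],[0,0,0],1],[[6,-18,0],[0,0,0],1],[[8.5,-24,0],[0,0,0],1],[[10.5,-29,0],[0,0,0],1],[[12.2,-33.1,0],[0,0,0],1],[[12.2,-33.1,0],[0,0,0],1],[[12.2,-33.1,0],[0,0,0],1]])

```text
clock: 2.1
position: [0.5125, -0.166, 0.1958]
ee_rot: [-0.07, -3.14, -0.001]
force: [-0.1, -0.0, 0.3]
width: 1.001
gripper_force: 0.0
```

Run:
```python
from cell import arm
import cv2,numpy as np
for n in("side","top"):
    d=arm.get_image(n); np.savez(f"{n}1.npz",**d)
    cv2.imwrite(f"pics/{n}1.png",d["img"][:,:,::-1])
s=arm.observe();print(s["position"],s["ee_rot"],s["force"],s["joints"])
```

```text
[ 0.51258512 -0.1652014   0.196143  ] [-6.68976412e-02 -3.14021817e+00 -1.49506658e-03] [ 0.4128161  -0.40700372  0.20892773] [-0.14730225  0.30574418  0.46862696  1.81251436 -0.1572522   1.06079069
  1.90803246]
```

View pics/side1.png

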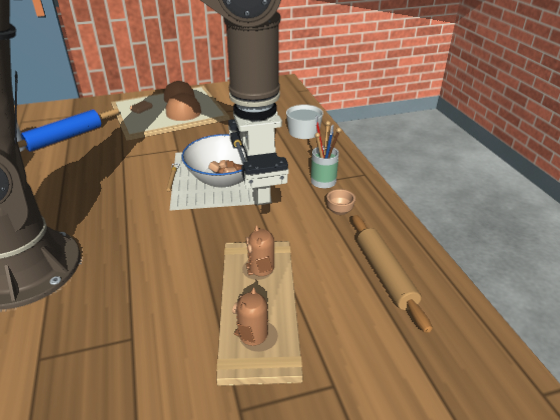

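The side view shows the gripper past the near owl, with fingertips at about (264,210), and both owls undisturbed. The measured y is 7 mm off the command, so I'll settle, then check the finger position in the depth image.

Call:
jog_arm(rows=[[[0,0,0],[0,0,0],1],[[0,0,0],[0,0,0],1]])

```text
clock: 2.45
position: [0.513, -0.166, 0.1965]
ee_rot: [0.068, 3.141, 0.001]
force: [0.0, 0.0, 0.3]
width: 1.002
gripper_force: 0.0
```

Run:
```python
from h import *
for n,(x0,x1,y0,y1) in dict(side=(225,300,130,220),top=(300,420,190,290)).items():
    P=cloud(dict(np.load(n+"1.npz")))[0][y0:y1,x0:x1].reshape(-1,3)
    for a,b in((.19,.2),(.2,.22),(.22,.25),(.25,.3),(.3,.4)):
        p=P[(P[:,2]>a)&(P[:,2]<b)&(abs(P[:,0]-.51)<.15)]
        if len(p)>3: print(n,a,len(p),np.percentile(p[:,:2],[3,50,97],axis=0).round(4).tolist())
```

```text
side 0.22 76 [[0.4981, -0.2318], [0.5081, -0.2292], [0.5197, -0.2162]]
side 0.25 321 [[0.476, -0.2556], [0.5066, -0.2325], [0.5389, -0.1183]]
side 0.3 2274 [[0.4734, -0.2626], [0.5005, -0.2248], [0.5391, -0.1085]]
top 0.3 1743 [[0.4812, -0.1328], [0.5136, -0.0952], [0.5497, -0.0711]]
```

Run:
```python
from h import *
d=dict(np.load("side1.npz"));P,r,o=cloud(d)
for v in range(180,222,3): print(v,P[v,264].round(3),d["img"][v,264])
K=np.array([[d["fx"],0,d["cx"]],[0,d["fy"],d["cy"]],[0,0,1]],float)
print(cv2.projectPoints(np.array([[.513,-.231,.196],[.513,-.166,.196],[.515,-.172,.127]]),d["rvec"],d["tvec"],K,d["dist_coeffs"])[0])
```

```text
180 [ 0.505 -0.253  0.305] [219 220 205]
183 [ 0.504 -0.256  0.301] [219 220 206]
186 [ 0.505 -0.253  0.293] [150 152 141]
189 [ 0.51  -0.231  0.271] [210 212 196]
192 [ 0.51  -0.232  0.265] [210 212 196]
195 [ 0.51  -0.232  0.259] [211 212 197]
198 [ 0.51  -0.23   0.251] [211 212 196]
201 [ 0.51  -0.231  0.245] [210 211 196]
204 [0.588 0.079 0.002] [81 72 57]
207 [0.585 0.068 0.001] [72 55 36]
210 [0.581 0.054 0.001] [73 55 37]
213 [ 0.578  0.044 -0.   ] [91 69 45]
216 [0.575 0.03  0.001] [152 115  74]
219 [0.571 0.018 0.001] [141 105  67]
[[[266.14100333 221.54697306]]

 [[257.64728325 201.952279  ]]

 [[260.14152927 230.42470352]]]
```

Run:
```python
from h import *
b=np.load("side1.npz")["img"][130:240,215:305]
cv2.imwrite("pics/c1.png",cv2.resize(b,None,fx=5,fy=5,interpolation=2)[:,:,::-1])
```

```text
(no output)
```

View pics/c1.png

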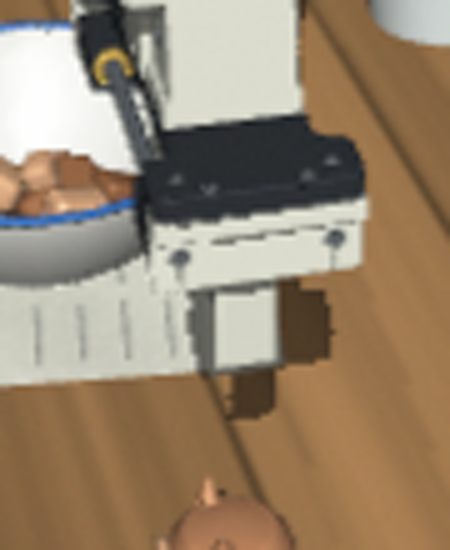

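The crop shows the near finger ending at about (264,203), which is z≈0.24. That is higher than the reported TCP z of 0.196, so the finger length needs checking. I'll go part-way down, where contact is impossible by either reading, and look again.

Call:
jog_arm(rows=[[[0.2,-0.6,-2],[0,0,0],1],[[0.2,-0.6,-4],[0,0,0],1],[[0.2,-0.6,-6],[0,0,0],1],[[0.2,-0.6,-8],[0,0,0],1],[[0.2,-0.6,-9],[0,0,0],1],[[0.2,-0.6,-9],[0,0,0],1]])

```text
clock: 3.2
position: [0.5146, -0.1726, 0.106]
ee_rot: [-0.07, -3.14, -0.0]
force: [0.1, -0.2, 0.9]
width: 0.997
gripper_force: 0.0
```

Run:
```python
from cell import arm
from h import *
d=arm.get_image("side"); np.savez("side2.npz",**d)
b=d["img"][130:290,190:330]
cv2.imwrite("pics/c2.png",cv2.resize(b,None,fx=3.5,fy=3.5,interpolation=2)[:,:,::-1])
s=arm.observe();print(s["position"],s["force"])
P=cloud(d)[0]
for v in range(200,250,3): print(v,P[v,266].round(3))
```

```text
[ 0.51510646 -0.17278571  0.10664194] [0.20387229 0.10625858 0.30169831]
200 [ 0.514 -0.23   0.245]
203 [ 0.511 -0.24   0.246]
206 [ 0.509 -0.248  0.246]
209 [ 0.506 -0.257  0.246]
212 [ 0.504 -0.267  0.247]
215 [ 0.503 -0.268  0.241]
218 [ 0.503 -0.269  0.235]
221 [ 0.505 -0.26   0.221]
224 [ 0.505 -0.261  0.215]
227 [ 0.505 -0.26   0.207]
230 [ 0.51  -0.239  0.183]
233 [ 0.51  -0.238  0.174]
236 [ 0.511 -0.236  0.165]
239 [ 0.511 -0.236  0.158]
242 [ 0.511 -0.234  0.148]
245 [ 0.52  -0.198  0.108]
248 [ 0.519 -0.201  0.102]
```

View pics/c2.png

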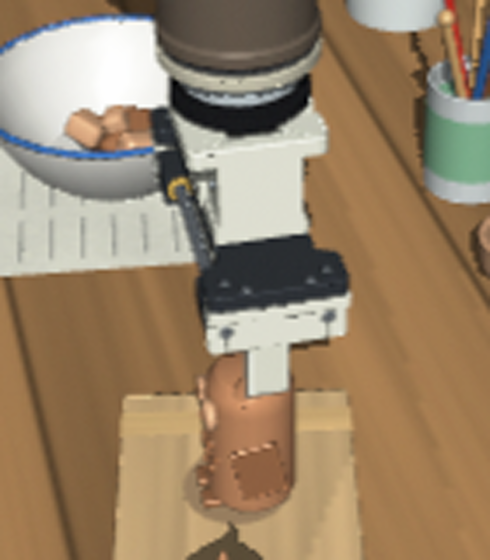

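The picture shows the near fingertip ending at about (266,242) beside the owl's head. That is z≈0.142, while the reported TCP z is 0.106. The body underside, about 0.207, agrees with the picture. I'll go down 4 cm, which is safe by both readings, and compare again, this time with the top camera too.

Call:
jog_arm(rows=[[[0,0,-1.5],[0,0,0],1],[[0,0,-3],[0,0,0],1],[[0,0,-4],[0,0,0],1],[[0,0,-4],[0,0,0],1]])

```text
clock: 3.75
position: [0.5142, -0.1727, 0.0653]
ee_rot: [-0.07, -3.139, -0.0]
force: [0.3, 0.2, 0.4]
width: 1.003
gripper_force: 0.0
```

Run:
```python
from cell import arm
from h import *
d=arm.get_image("side"); np.savez("side3.npz",**d)
b=d["img"][170:310,200:320]
cv2.imwrite("pics/c3.png",cv2.resize(b,None,fx=4,fy=4,interpolation=2)[:,:,::-1])
s=arm.observe();print(s["position"],s["force"])
P=cloud(d)[0]
for v in range(230,285,3): print(v,P[v,266].round(3))
```

```text
[ 0.51459997 -0.17285423  0.06589489] [ 0.24077658 -0.05172607  0.90179517]
230 [ 0.503 -0.266  0.205]
233 [ 0.503 -0.269  0.201]
236 [ 0.503 -0.266  0.191]
239 [ 0.505 -0.26   0.179]
242 [ 0.504 -0.261  0.172]
245 [ 0.504 -0.261  0.165]
248 [ 0.51  -0.237  0.135]
251 [ 0.51  -0.236  0.127]
254 [ 0.51  -0.237  0.12 ]
257 [ 0.51  -0.238  0.113]
260 [ 0.519 -0.201  0.069]
263 [ 0.518 -0.203  0.063]
266 [ 0.519 -0.201  0.052]
269 [ 0.518 -0.202  0.044]
272 [ 0.519 -0.2    0.033]
275 [ 0.519 -0.199  0.024]
278 [ 0.517 -0.205  0.02 ]
281 [ 0.515 -0.213  0.02 ]
284 [ 0.513 -0.222  0.02 ]
```

View pics/c3.png

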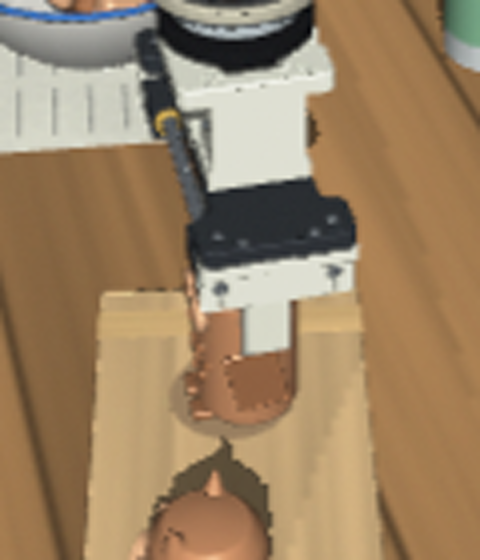

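The finger still ends high, with its back edge at about (266,258). That is z≈0.105 and the body underside is about 0.16, so the reported z reads about 35 mm low. The pads would close on the head's dome here. I'll keep lowering in small steps, watching the force.

Call:
jog_arm(rows=[[[0,0,-0.7],[0,0,0],1],[[0,0,-1.4],[0,0,0],1],[[0,0,-2],[0,0,0],1],[[0,0,-2],[0,0,0],1]])

```text
clock: 4.3
position: [0.5145, -0.1727, 0.0458]
ee_rot: [-0.07, -3.14, -0.0]
force: [0.4, 0.3, 0.9]
width: 1.002
gripper_force: 0.0
```

Call:
jog_arm(rows=[[[0,0,-0.4],[0,0,0],1],[[0,0,-0.8],[0,0,0],1],[[0,0,-0.8],[0,0,0],1]])

```text
clock: 4.68
position: [0.5147, -0.1728, 0.038]
ee_rot: [-0.07, -3.14, -0.0]
force: [0.5, -0.0, -0.6]
width: 1.0
gripper_force: 0.0
```

Run:
```python
from cell import arm
from h import *
for n in("side","top"):
    d=arm.get_image(n); np.savez(n+"4.npz",**d)
d=dict(np.load("side4.npz"));b=d["img"][190:310,200:320]
cv2.imwrite("pics/c4.png",cv2.resize(b,None,fx=4.5,fy=4.5,interpolation=2)[:,:,::-1])
s=arm.observe();print(s["position"],s["force"],s["ft_torque"],s["joint_efforts"])
P=cloud(d)[0]
for v in range(242,285,2): print(v,P[v,266].round(3))
```

```text
[ 0.51494243 -0.17284078  0.03835365] [-0.83264275  0.32977992  0.78166296] [0.0084023  0.02783421 0.00213154] [-6.52013350e-04 -5.94972503e+01  6.61823273e+00 -2.17319870e+01
  4.82540682e-02  5.30022662e-02  5.16869142e-03]
242 [ 0.503 -0.267  0.178]
244 [ 0.503 -0.267  0.173]
246 [ 0.502 -0.268  0.169]
248 [ 0.503 -0.267  0.163]
250 [ 0.505 -0.259  0.15 ]
252 [ 0.504 -0.261  0.148]
254 [ 0.504 -0.259  0.14 ]
256 [ 0.504 -0.26   0.137]
258 [ 0.51  -0.237  0.11 ]
260 [ 0.509 -0.238  0.105]
262 [ 0.51  -0.236  0.097]
264 [ 0.509 -0.238  0.093]
266 [ 0.51  -0.235  0.086]
268 [ 0.518 -0.201  0.046]
270 [ 0.519 -0.2    0.04 ]
272 [ 0.518 -0.201  0.035]
274 [ 0.518 -0.201  0.028]
276 [ 0.519 -0.199  0.02 ]
278 [ 0.517 -0.206  0.022]
280 [ 0.515 -0.211  0.021]
282 [ 0.514 -0.217  0.022]
284 [ 0.513 -0.22   0.019]
```

View pics/c4.png

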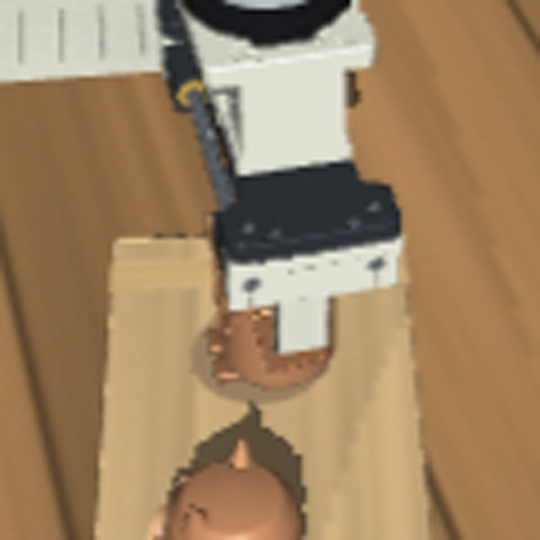

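The finger tip is now at about (267,267), z≈0.08, and the body underside is about 0.135. There is no force, although by the reported z the body would already be inside the ear tufts. That confirms the reported z reads low by about 35 mm. I'll go down 5 mm more and close.

Call:
jog_arm(rows=[[[0,0,-0.5],[0,0,0],1],[[0,0,-0.5],[0,0,0],0.5],[[0,0,-0.5],[0,0,0],0.5],[[0,0,-0.5],[0,0,0],0.5],[[0,0,-0.5],[0,0,0],0.4],[[0,0,-0.5],[0,0,0],0.4],[[0,0,-0.5],[0,0,0],0.4]], newtons=20)

```text
clock: 5.65
position: [0.515, -0.1725, 0.0334]
ee_rot: [0.07, 3.141, 0.001]
force: [-0.1, 2.2, 1.7]
width: 0.618
gripper_force: 20.0
```

The opening is 56.9 mm, so the pads are on the straight body. Lifting.

Call:
jog_arm(rows=[[[0,0,0.5],[0,0,0],0.4],[[0,0,1.5],[0,0,0],0.4],[[0,0,3],[0,0,0],0.4],[[0,0,4.5],[0,0,0],0.4],[[0,0,5],[0,0,0],0.4],[[0,0,5],[0,0,0],0.4],[[0,0,5],[0,0,0],0.4],[[0,0,5],[0,0,0],0.4]])

```text
clock: 6.65
position: [0.5146, -0.1727, 0.0829]
ee_rot: [-0.07, -3.14, -0.0]
force: [0.4, 0.0, -4.3]
width: 0.617
gripper_force: 20.0
```

Call:
jog_arm(rows=[[[0,0,0],[0,0,0],0.4],[[0,0,0],[0,0,0],0.4]])

```text
clock: 6.9
position: [0.5148, -0.1729, 0.0832]
ee_rot: [-0.07, -3.14, -0.0]
force: [-0.0, -0.3, -3.4]
width: 0.62
gripper_force: 20.0
```

```bash
cat > w.py <<'E'
from cell import arm
from h import *
import sys
F=[];J=[]
for i in range(6):
    d=arm.get_image("side"); s=arm.observe(); F.append(s["force"]);J.append(s["joint_efforts"])
np.savez(sys.argv[1],**d)
print(np.mean(F,0),np.std(F,0),s["position"],s["width"],s["clock"])
P=cloud(d)[0]; hsv=cv2.cvtColor(d["img"],cv2.COLOR_RGB2HSV)
for x,y in ((.515,-.172),(.4535,-.341)):
    p=P[(hsv[...,0]<12)&(hsv[...,1]>90)&(np.hypot(P[...,0]-x,P[...,1]-y)<.05)&(P[...,2]>.028)]
    print(len(p),p.min(0),p.max(0),circ(p[p[:,2]<p[:,2].min()+.06][:,:2],.028))
E
python3 w.py l1.npz
```

```text
[-0.34001305  0.01223055 -3.52136032] [0.26341757 0.48143206 0.57151477] [ 0.51493568 -0.17284507  0.08336012] 0.6163363667104289 7.2
21 [ 0.47705178 -0.19406557  0.07969162] [ 0.56370944 -0.12235456  0.56206353] [ 0.51296757 -0.17522611]Traceback (most recent call last):
  File "w.py", line 12, in <module>
    print(len(p),p.min(0),p.max(0),circ(p[p[:,2]<p[:,2].min()+.06][:,:2],.028))
                 ~~~~~^^^
    return umr_minimum(a, axis, None, out, keepdims, initial, where)
ValueError: zero-size array to reduction operation minimum which has no identity
```

The pull is about 3.9 N, so this is probably the full owl, but the other must be felt too. Setting it back.

Call:
jog_arm(rows=[[[0,0,-1.5],[0,0,0],0.4],[[0,0,-3],[0,0,0],0.4],[[0,0,-4],[0,0,0],0.4],[[0,0,-4.6],[0,0,0],0.4],[[0,0,-4.8],[0,0,0],0.4],[[0,0,-5],[0,0,0],0.4],[[0,0,-5],[0,0,0],0.4]])

```text
clock: 8.07
position: [0.5152, -0.1729, 0.0336]
ee_rot: [0.07, 3.14, -0.0]
force: [-0.9, 0.2, -4.7]
width: 0.617
gripper_force: 20.0
```

```bash
python3 -c "
from cell import arm
s=arm.observe();print(s['position'],s['force'])"
```

```text
[ 0.51520942 -0.17290848  0.03359273] [-0.91322643  0.18234824 -4.74131963]
```

Call:
jog_arm(rows=[[[0,0,-0.1],[0,0,0],0.4],[[0,0,-0.1],[0,0,0],0.4]])

```text
clock: 8.32
position: [0.5154, -0.1729, 0.0334]
ee_rot: [0.07, 3.139, 0.0]
force: [-3.4, 0.8, 7.2]
width: 0.617
gripper_force: 20.0
```

Call:
jog_arm(rows=[[[0,0,-0.1],[0,0,0],0.4],[[0,0,-0.1],[0,0,0],0.4]])

```text
clock: 8.57
position: [0.5156, -0.1726, 0.033]
ee_rot: [0.069, 3.139, 0.001]
force: [-5.3, 3.3, 16.6]
width: 0.614
gripper_force: 20.0
```

Seated firmly on the board. I'll back off the press, open gently and check.

Call:
jog_arm(rows=[[[0,0,0.1],[0,0,0],0.4],[[0,0,0.1],[0,0,0],0.75],[[0,0,0.1],[0,0,0],1],[[0,0,0.1],[0,0,0],1],[[0,0,0.1],[0,0,0],1],[[0,0,0.1],[0,0,0],1]])

```text
clock: 9.32
position: [0.5149, -0.1729, 0.0323]
ee_rot: [-0.07, -3.141, 0.0]
force: [0.5, 0.7, -0.9]
width: 0.998
gripper_force: 0.0
```

Call:
jog_arm(rows=[[[0,0,2],[0,0,0],1],[[0,0,5],[0,0,0],1],[[0,0,9],[0,0,0],1],[[0,0,12],[0,0,0],1],[[-1,-3,13],[0,0,-6],1],[[-3,-8,13],[0,0,-12],1],[[-4.5,-13,13],[0,0,-20],1],[[-6.1,-16.8,13],[0,0,-25],1]])

```text
clock: 10.32
position: [0.4519, -0.344, 0.1621]
ee_rot: [-0.76, -3.048, 0.002]
force: [-0.0, 0.6, -0.3]
width: 1.0
gripper_force: 0.0
```

Call:
jog_arm(rows=[[[0,0,0],[0,0,0],1],[[0,0,0],[0,0,0],1]])

```text
clock: 10.58
position: [0.4533, -0.3409, 0.1618]
ee_rot: [-0.75, -3.05, -0.001]
force: [-0.7, 1.1, -0.3]
width: 0.998
gripper_force: 0.0
```

Run:
```python
from cell import arm
from h import *
for n in("side","top"):
    d=arm.get_image(n); np.savez(n+"5.npz",**d)
print(arm.observe())
o=np.hstack([np.load(n+"5.npz")["img"][150:390] for n in("side",)]+[np.load("top5.npz")["img"][150:390,300:540]])
cv2.imwrite("pics/c5.png",o[:,:,::-1])
P=cloud(d:=dict(np.load("side5.npz")))[0]
hsv=cv2.cvtColor(d["img"],cv2.COLOR_RGB2HSV)
m=(P[...,2]>.03)&(P[...,2]<.093)
for x,y in ((.515,-.172),(.4535,-.341)):
    p=P[m&(np.hypot(P[...,0]-x,P[...,1]-y)<.045)]; print(len(p),circ(p[:,:2],.028))
```

```text
{'clock': 10.675, 'joints': array([ 0.11117155,  0.40990289,  0.60591714,  1.79702306, -0.27028134,
        1.01902818,  1.91280474]), 'dq': array([-0.00739672, -0.00450486, -0.00277101, -0.00233777,  0.00140168,
       -0.00015754,  0.0006077 ]), 'joint_efforts': array([ 8.93015787e-01, -5.49982202e+01,  8.67303908e+00, -2.84065783e+01,
        1.18386014e-01,  5.59637358e-02, -5.80549735e-03]), 'position': array([ 0.45418842, -0.33983926,  0.16195415]), 'ee_rot': array([-7.46125265e-01, -3.05111163e+00, -1.16257817e-03]), 'force': array([0.2276183 , 1.00648197, 0.0616458 ]), 'ft_torque': array([-0.01049475,  0.00096811,  0.05045227]), 'gripper_force': 0.0, 'width': 1.0006713859245107}
287 [ 0.51435224 -0.17436331]
683 [ 0.45342945 -0.34167003]
```

View pics/c5.png

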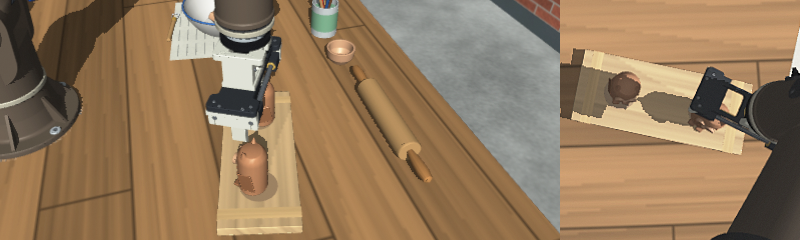

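Both owls stand upright: the near one is behind the gripper at about (265,100) in this crop, and the gripper is over the far owl at (252,165). Lowering the same way, in two stages.

Call:
jog_arm(rows=[[[0,-0.1,-3],[0,0,0],1],[[0,-0.1,-6],[0,0,0],1],[[0,-0.1,-9],[0,0,0],1],[[0,-0.1,-10.5],[0,0,0],1],[[0,-0.1,-10.5],[0,0,0],1]])

```text
clock: 11.3
position: [0.4538, -0.341, 0.0567]
ee_rot: [-0.746, -3.05, -0.001]
force: [-0.0, -0.9, 0.1]
width: 0.998
gripper_force: 0.0
```

Call:
jog_arm(rows=[[[0,0,-1],[0,0,0],1],[[0,0,-2],[0,0,0],1],[[0,0,-2.2],[0,0,0],1],[[0,0,-2.2],[0,0,0],1]])

```text
clock: 11.8
position: [0.4539, -0.3419, 0.0353]
ee_rot: [-0.748, -3.051, -0.0]
force: [0.1, -0.1, -0.5]
width: 0.998
gripper_force: 0.0
```

Call:
jog_arm(rows=[[[0,0,0],[0,0,0],0.7],[[0,0,0],[0,0,0],0.5],[[0,0,0],[0,0,0],0.4],[[0,0,0],[0,0,0],0.4],[[0,0,0],[0,0,0],0.4],[[0,0,0],[0,0,0],0.4]])

```text
clock: 12.55
position: [0.4541, -0.3417, 0.0354]
ee_rot: [0.748, 3.051, 0.0]
force: [0.6, 1.5, 0.7]
width: 0.598
gripper_force: 20.0
```

Call:
jog_arm(rows=[[[0,0,0.5],[0,0,0],0.4],[[0,0,1.5],[0,0,0],0.4],[[0,0,3],[0,0,0],0.4],[[0,0,4.5],[0,0,0],0.4],[[0,0,5],[0,0,0],0.4],[[0,0,5],[0,0,0],0.4],[[0,0,5],[0,0,0],0.4],[[0,0,5],[0,0,0],0.4]])

```text
clock: 13.55
position: [0.4536, -0.3416, 0.0849]
ee_rot: [-0.748, -3.05, -0.0]
force: [0.0, -0.7, -1.7]
width: 0.601
gripper_force: 20.0
```

Run:
```python
from cell import arm
from h import *
F=[]
for i in range(8):
    d=arm.get_image("side"); s=arm.observe(); F.append(s["force"])
print(np.mean(F,0),np.std(F,0),s["position"],s["width"],s["clock"])
cv2.imwrite("pics/c6.png",cv2.resize(d["img"][190:380,180:330],None,fx=3,fy=3)[:,:,::-1])
```

```text
[-0.04050478 -0.07513224 -2.04161472] [0.51396274 0.25051064 0.50429808] [ 0.4538924  -0.34180231  0.08527825] 0.5959246709016648 13.95
```

View pics/c6.png

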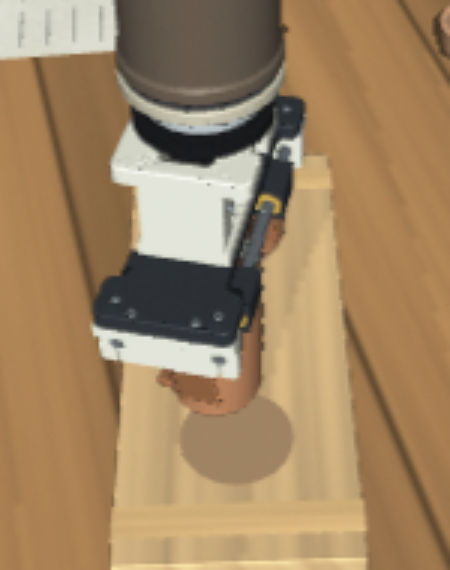

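The far owl is clearly off the board and hangs upright. It pulls 2.0 N against 3.5 N for the near one, so the near owl is the full one. Setting the light one down.

Call:
jog_arm(rows=[[[0,0,-1.5],[0,0,0],0.4],[[0,0,-3],[0,0,0],0.4],[[0,0,-4],[0,0,0],0.4],[[0,0,-4.6],[0,0,0],0.4],[[0,0,-4.8],[0,0,0],0.4],[[0,0,-5],[0,0,0],0.4],[[0,0,-5],[0,0,0],0.4]])

```text
clock: 14.82
position: [0.4541, -0.342, 0.0356]
ee_rot: [0.748, 3.051, -0.0]
force: [-0.3, -0.7, -1.5]
width: 0.597
gripper_force: 20.0
```

Call:
jog_arm(rows=[[[0,0,-0.1],[0,0,0],0.4],[[0,0,-0.1],[0,0,0],0.4]])

```text
clock: 15.08
position: [0.4544, -0.3421, 0.0353]
ee_rot: [0.748, 3.05, 0.0]
force: [-1.2, 1.5, 7.0]
width: 0.597
gripper_force: 20.0
```

Call:
jog_arm(rows=[[[0,0,0],[0,0,0],0.75],[[0,0,0],[0,0,0],1],[[0,0,0],[0,0,0],1],[[0,0,0],[0,0,0],1],[[0,0,0],[0,0,0],1]])

```text
clock: 15.7
position: [0.4539, -0.3418, 0.0343]
ee_rot: [-0.748, -3.051, -0.0]
force: [0.3, -0.3, 0.8]
width: 0.999
gripper_force: 0.0
```

Call:
jog_arm(rows=[[[0,0,2],[0,0,0],1],[[0,0,5],[0,0,0],1],[[0,0,9],[0,0,0],1],[[0,0,12],[0,0,0],1],[[1,3,13],[0,0,6],1],[[3,8,13],[0,0,12],1],[[4.5,13,13],[0,0,20],1],[[6,16.8,13],[0,0,25],1]])

```text
clock: 16.7
position: [0.5143, -0.1715, 0.1644]
ee_rot: [0.062, 3.141, 0.001]
force: [0.9, 0.4, -0.8]
width: 0.998
gripper_force: 0.0
```

Call:
jog_arm(rows=[[[0,0,0],[0,0,0],1],[[0,0,0],[0,0,0],1]])

```text
clock: 16.95
position: [0.5136, -0.1745, 0.1643]
ee_rot: [-0.071, -3.141, 0.001]
force: [0.1, 0.1, -0.6]
width: 1.0
gripper_force: 0.0
```

Run:
```python
from cell import arm
from h import *
d=arm.get_image("side");s=arm.observe();print(s["position"],s["ee_rot"],s["force"])
P=cloud(d)[0]; m=(P[...,2]>.03)&(P[...,2]<.093)
for x,y in ((.515,-.172),(.4535,-.341)):
    q=P[np.hypot(P[...,0]-x,P[...,1]-y)<.045];p=P[m&(np.hypot(P[...,0]-x,P[...,1]-y)<.045)]; print(len(p),circ(p[:,:2],.028),q[q[:,2]<.15][:,2].max())
```

```text
[ 0.51342539 -0.17505041  0.16438506] [-7.33139288e-02 -3.14057034e+00  8.96727633e-04] [-0.10921341 -0.01898863 -0.15881709]
559 [ 0.51505404 -0.17397467] 0.1253439356205193
687 [ 0.45313525 -0.34273248] 0.1285140257869824
```

Both owls are standing. Now back down onto the full owl, to the same depth as before (0.033).

Call:
jog_arm(rows=[[[0.1,0.1,-3],[0,0,0],1],[[0.1,0.1,-6],[0,0,0],1],[[0.1,0.1,-9],[0,0,0],1],[[0.1,0.1,-10.5],[0,0,0],1],[[0.1,0.1,-12],[0,0,0],1],[[0.1,0.1,-13.1],[0,0,0],1],[[0.1,0.1,-13.1],[0,0,0],1]])

```text
clock: 17.88
position: [0.5147, -0.1728, 0.0329]
ee_rot: [-0.07, -3.14, -0.0]
force: [-0.5, 0.3, 0.2]
width: 0.999
gripper_force: 0.0
```

Call:
jog_arm(rows=[[[0,0,0],[0,0,0],0.7],[[0,0,0],[0,0,0],0.5],[[0,0,0],[0,0,0],0.4],[[0,0,0],[0,0,0],0.4],[[0,0,0],[0,0,0],0.4],[[0,0,0],[0,0,0],0.4]], newtons=25)

```text
clock: 18.62
position: [0.5151, -0.1726, 0.0335]
ee_rot: [0.07, 3.141, 0.0]
force: [0.1, 1.7, 4.6]
width: 0.619
gripper_force: 25.0
```

Call:
jog_arm(rows=[[[0,0,0.5],[0,0,0],0.4],[[0,0,1.5],[0,0,0],0.4],[[0,0,3],[0,0,0],0.4],[[0,0,4.5],[0,0,0],0.4],[[0,0,5],[0,0,0],0.4],[[0,0,5],[0,0,0],0.4],[[0,0,5],[0,0,0],0.4],[[0,0,5],[0,0,0],0.4]])

```text
clock: 19.62
position: [0.5146, -0.1727, 0.0829]
ee_rot: [-0.07, -3.14, -0.0]
force: [0.5, 0.8, -4.6]
width: 0.614
gripper_force: 25.0
```

Run:
```python
from cell import arm
from h import *
F=[]
for i in range(6):
    arm.get_image("side"); s=arm.observe(); F.append(s["force"])
print(np.mean(F,0),s["position"],s["width"],s["clock"])
```

```text
[ 0.19058583  0.07831757 -4.06937045] [ 0.51488296 -0.17282021  0.08323482] 0.6136850939308144 19.925
```

The heavy owl is up again at 4.1 N, with its base at z≈0.070. Raising it 9.5 cm so the base is at 0.165, then moving to the bowl centre.

Call:
jog_arm(rows=[[[0,0,1.5],[0,0,0],0.4],[[0,0,4],[0,0,0],0.4],[[0,0,7],[0,0,0],0.4],[[0,1,9],[0,0,0],0.4],[[0,3,9.5],[0,0,0],0.4],[[0,6,9.5],[0,0,0],0.4],[[0,10,9.5],[0,0,0],0.4],[[0,14,9.5],[0,0,0],0.4]])

```text
clock: 20.92
position: [0.5151, -0.0319, 0.1796]
ee_rot: [0.071, 3.139, 0.0]
force: [0.8, 0.6, -3.9]
width: 0.617
gripper_force: 25.0
```

Call:
jog_arm(rows=[[[0,4,0],[0,0,0],0.4],[[-0.2,8,0],[0,0,0],0.4],[[-0.3,12,0],[0,0,0],0.4],[[-0.4,16,0],[0,0,0],0.4],[[-0.5,20,0],[0,0,0],0.4],[[-0.5,24,0],[0,0,0],0.4],[[-0.5,27,0],[0,0,0],0.4],[[-0.5,28.2,0],[0,0,0],0.4]])

```text
clock: 21.92
position: [0.5097, 0.2512, 0.1791]
ee_rot: [0.066, 3.14, 0.001]
force: [0.6, -0.8, -3.9]
width: 0.613
gripper_force: 25.0
```

Call:
jog_arm(rows=[[[0,0,0],[0,0,0],0.4],[[0,0,0],[0,0,0],0.4],[[0,0,0],[0,0,0],0.4],[[0,0,0],[0,0,0],0.4]])

```text
clock: 22.42
position: [0.5101, 0.2483, 0.1784]
ee_rot: [0.072, 3.141, -0.0]
force: [-0.6, 0.3, -4.4]
width: 0.613
gripper_force: 25.0
```

Run:
```python
from cell import arm
from h import *
d=arm.get_image("side"); s=arm.observe();print(s)
P=cloud(d)[0];hsv=cv2.cvtColor(d["img"],cv2.COLOR_RGB2HSV)
m=(np.hypot(P[...,0]-.509,P[...,1]-.25)<.06)&(hsv[...,0]<15)&(hsv[...,1]>80)&(P[...,2]>.11)
p=P[m];print(len(p),p.min(0),p.max(0),circ(p[:,:2],.028))
cv2.imwrite("pics/c7.png",d["img"][:,:,::-1])
```

```text
{'clock': 22.475, 'joints': array([-0.79588927,  0.36215703,  0.3351473 ,  1.76131876, -0.13546884,
        1.04065713,  1.11307989]), 'dq': array([-0.00278772,  0.00219455, -0.00239352, -0.00104102, -0.00128859,
        0.00128511,  0.0006317 ]), 'joint_efforts': array([ 1.15145347e-01, -5.91223705e+01,  4.77957442e+00, -3.10179484e+01,
        2.99435388e-02,  9.38686682e-02,  4.15771210e-03]), 'position': array([0.51008156, 0.24856941, 0.17841261]), 'ee_rot': array([7.14570246e-02, 3.14073448e+00, 1.61242372e-05]), 'force': array([ 0.19573993, -1.50157212, -4.05497165]), 'ft_torque': array([ 0.04308065, -0.03087516, -0.02578845]), 'gripper_force': 24.998890701681376, 'width': 0.6100648158079707}
493 [0.46785401 0.21188906 0.16349889] [0.55111487 0.28178938 0.48392261] [0.50941123 0.24654862]
```

View pics/c7.png

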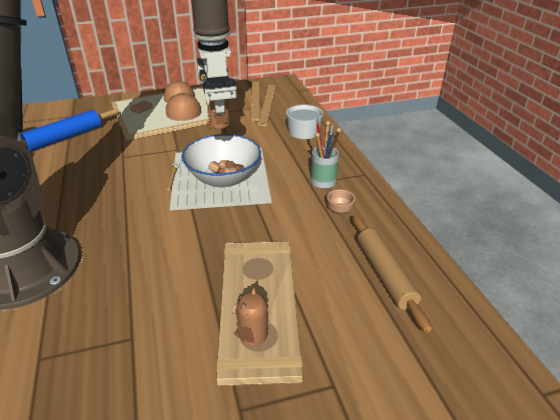

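The picture shows the heavy owl held upright over the bowl at about (219,115). Its measured base is at z≈0.1635 (88 mm above the rim), about 4 mm from the bowl centre. The light owl stands on the board at (252,318) and the bystanders have not moved. Handing in.

```bash
python3 -c "
from cell import arm
print(arm.sign_off())"
```

```text
the job is handed in; nothing more can be done
None
```

The job is handed in: the heavier owl (about 4.1 N, against 2.0 N for the other) is held upright and still, about 4 mm from the bowl's centre with its base about 88 mm above the rim, the lighter owl stands on the board, and the other items showed no movement in the last picture.

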